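# Centre the ink column on the decorating wheel

### The job

The yellow-banded ink column stands off-centre on the small white decorating wheel, and it must be centred before its next band is painted. With light taps of the fingertips, nudge it until it stands upright in the middle of the wheel, inside the blue ring with the same white gap all round, and leave it standing there, untouched. Do not grip, lift or topple it or knock it off the wheel, and leave the other things on the bench alone.

Things in the scene. Friction and masses are not known exactly. Their poses are not given: they have to be found in the camera images.
- column: ink column to centre: upright black cylinder, 32 mm diameter (foot 22 mm, widening over the lowest 7 mm), 56 mm tall, about 70 g, yellow band near the top. Standing free on the wheel, it slides upright when pushed slowly (20 mm/s) with fingertips about 9 mm above the wheel, tips when pushed fast or above about 15 mm. Round: yaw is irrelevant. Origin at the centre of its underside, z to its top
- wheel_top (a point): centre of the top face of the decorating wheel, 45 mm above the bench, z up. The wheel is fixed to the bench and locked (it does not turn): a flat white disc 90 mm across on a thin post over a dark 100 mm base, with a blue ring (47 mm inner, 54 mm outer diameter) painted flush about its centre. The column starts 17 to 27 mm from this point, in any direction
- spare: a second ink column, same shape as the one on the wheel but with a red band; a bystander, origin at the centre of its underside, 115 to 150 mm from the wheel's centre
- paint_pot: small amber glass jar with a brass lid, 42 mm diameter, 45 mm tall; a bystander, origin at the centre of its underside, 115 to 150 mm from the wheel's centre
- ink_slab: flat black ink stick lying down, 100 x 32 x 14 mm; a bystander, origin at the centre of its underside
- mould: pale wooden mould block, 130 x 60 x 35 mm; a bystander, origin at the centre of its underside
- dish: small blue ceramic bowl, 90 mm diameter, 22 mm tall; a bystander, origin at the centre of its underside
- gift_box: flat blue box with a yellow ribbon stripe, 130 x 70 x 30 mm; a bystander, origin at the centre of its underside
There are look-alikes about, which are no part of the job. What is shaped like the column but green or turquoise is not meant.

How it is judged (in metres and radians):
At the end, for the whole second after the job is handed in: The column stands upright (within 0.08 rad) and at rest on the wheel's top face, its axis within 7 mm of the wheel's centre; every bystander is within 20 mm of where it began (horizontal distance between column and wheel_top below 0.007 m and angle between column's own z axis and vertical below 0.08 rad and z of column in the frame of wheel_top between -0.003 and 0.003 m and linear speed of column below 0.01 m/s and angular speed of column below 0.1 rad/s and distance of each of spare, paint_pot, ink_slab, mould, dish, gift_box from where it was at the start of the episode below 0.02 m); the robot touches nothing.
It fails at once if the column is tipped by more than 0.35 rad (angle between column's own z axis and vertical above 0.35 rad).
It fails at once if the column is lifted more than 8 mm off the wheel (z of column in the frame of wheel_top above 0.008 m).
It fails at once if the column falls off the wheel (z of column in the frame of wheel_top below -0.008 m).
It fails at once if the column is gripped or struck hard (more than 12 N from the fingers) (contact force between column and the fingers above 12 N).
It fails at once if a bystander is moved by more than 20 mm (not (distance of each of spare, paint_pot, ink_slab, mould, dish, gift_box from where it was at the start of the episode below 0.02 m)).
It also fails if it takes over 45 s, if anything falls off the work surface, if the arm or the gripper's body presses on something with over 40 N, if the wrist force passes 120 N, or if a joint passes its speed limit or range.

### The arm

A 6-joint arm with a two-finger parallel gripper is mounted at the origin on the work surface. World frame = base frame: x ahead of the robot, y to its left, z up, the work surface at z = 0. Lengths are in mm, angles in rad, forces in N, time in s.
With the tool pointing down it reaches from about 350 to 875 mm from the base axis. Payload 4.2 kg.
Tool frame: the origin (TCP) lies at the very end of the fingers, on their centre line; the grasp point (between the pads) lies 19 mm behind it; z points along the fingers, y is the direction in which the jaws open and shut (so a half turn about z gives the same grasp; the last joint's range is limited). The gripper opens to 85 mm and grips with 20 to 120 N. Pads are 22 mm wide; open, the fingers measure 114 mm over their backs; the gripper's body (76 mm by 85 mm) begins 54 mm behind the grasp point. The pads swing forward as they close: fully open they stand 13 mm farther back than shut.
Start: joints at [-1.064, 0.385, 0.008, 0, -1.194, -0.259], TCP at [153.312, -605.883, 231.312] pointing down, gripper open.
Joint ranges: [-3.14, 3.14], [-1.21, 2.06], [-1.07, 1.41], [-3.16, 2.05], [-2.99, -0.16], [-3.1, 3.1]. Speed limits (rad/s): [2.79, 2.79, 3.14, 3.14, 3.14, 3.14].

### API

Orientations are given as a unit quaternion [x, y, z, w].
In Python, from bench import telemetry, eyes, arm gives the robot as it stands. The module is installed in compiled form; this text tells all that it offers.
- The arm moves only by the tool move_arm, never from a script. Its argument "deltas" is text: rows parted by semicolons, each of 6 numbers parted by spaces: the shift along the tool's x, y, z in cm, then the turn, a rotation vector about the tool's x, y, z in rad. A call has 1 to 12 rows; each row shifts and turns the commanded pose from where the row before left it, along the tool's axes as they then stand; what a row does not reach is not made up. A row lasts 1/8 s, in which the tool goes at most 62.5 mm and 10.7 degrees, less where a joint would pass 70% of its speed; a pose out of reach is approached as far as the arm can. A call is refused whole if a number of a shift passes 6.25 or a number of a turn 0.188, either way. A call with a gripper value outside its range is refused whole. "grip" is the finger opening in cm, from 0 to 8.54, set as the call begins (left out, the last holds). The fingers move at their own pace and stop on an object; the grip force is fixed at half the most. Time passes only in rows, so rows that do not move let the fingers close. It gives the time, the measured TCP pose, the force and the opening at its end, in the units of the state.
- telemetry.read_state(): the state, without advancing time (a new reading comes with each control period).
- eyes.get_image(name): name is "scene" or "top" or "wrist"; returns a dict with "pixels" (384x512x3 uint8, blue, green, red), "range_z" (384x512 float32, mm along the optical axis (not along the pixel's ray), 0 where there is no reading), "fx", "fy", "cx", "cy" (pixels), "origin" and "orientation" of the camera in the world; the wrist camera has in their place "tool_from_camera" (4x4, takes a point from camera to tool coordinates, whose origin is the TCP and whose axes are the flange's). Camera axes: x right, y up, looking along -z (the intrinsics and any distortion apply to the point x, -y, -z); pixel columns grow to the right and rows downward; lengths in mm; the calibration is good to about 2 mm. A picture is of the moment at which its call begins: read the wrist's pose just before it.
- arm.job_done(): hands the job in, once; it reports no verdict.
Trained networks look in a picture, given as the dict that the camera call returned (one of the last four; its "shot" number tells which), for a name from the list of things; names that differ only in an ending like _2 or _b are one class to them, and where a whole thing is asked for, a point or a joint stands for the part that bears it (a point fixed in the world has none). Each returns a list of dicts, best first, with "p" (0 to 1); they miss things now and then, are a little off and sometimes report something else, mostly with a low value. They report only what shows in the picture. A call takes as long as a camera call. They do not tell look-alikes from the thing itself.
- eyes.boxes_of(picture, name): "point" ([x, y, z] in mm, in world coordinates, good to about 4 mm: the middle of the surface that is visible of it).
The state is a dict: "clock": time; "joints": joint angles; "joint_vel": joint speeds; "joint_efforts": joint torques, N m; "position": TCP position; "ee_rot": TCP orientation; "contact_force": force on the tool from outside, world axes, zero at the start; "wrist_torque": the same for the moment, N m; "gripper_width": finger opening in mm.
Only numpy, scipy, OpenCV 4.12 (cv2) and the standard library are available. Lean on these libraries where they do the work, as an engineer would, in place of code of your own. Each camera call takes 0.05 s, during which the arm holds its last target.

## Working session

There is one attempt and no reset: what is moved stays moved. The work goes in short steps, Python scripts to look and compute and a tool call to move; the robot and the scene stay as the last step left them, time stands still between calls to the robot, and variables do not carry over. Pictures are saved under pics/ and viewed, and the job is handed in when it is done.

Besides the shell and the picture viewer there is one more tool, called after "Call:" as name(argument=value, ...), one argument or row to a line, values as JSON. move_arm: Moves the arm, as the interface text tells. Its arguments: {"type":"object","properties":{"deltas":{"type":"string"},"grip":{"type":"number"}},"required":["deltas"]}

```bash
mkdir -p pics; cat > h.py <<'E'
from bench import telemetry, eyes, arm
import numpy as np, cv2
from scipy.spatial.transform import Rotation as R
def world(im,u,v,z=None,st=None):
    d=im["range_z"]; 
    r=z if z is not None else d[int(v),int(u)]
    p=np.array([(u-im["cx"])/im["fx"]*r, -(v-im["cy"])/im["fy"]*r, -r])
    return R.from_quat(im["orientation"]).as_matrix()@p+np.array(im["origin"])
def cloud(im):
    d=im["range_z"].astype(float); v,u=np.mgrid[:d.shape[0],:d.shape[1]]
    P=np.stack([(u-im["cx"])/im["fx"]*d,-(v-im["cy"])/im["fy"]*d,-d],-1)
    W=P@R.from_quat(im["orientation"]).as_matrix().T+np.array(im["origin"])
    W[d<=0]=np.nan
    return W
E
python3 - <<'E'
from h import *
s=telemetry.read_state(); print(s)
for n in("top","scene"):
    im=eyes.get_image(n); cv2.imwrite(f"pics/{n}0.png",im["pixels"])
    print(n,{k:v for k,v in im.items() if k not in("pixels","range_z")})
    for t in("column","wheel_top","spare","paint_pot"):
        try: print(t,eyes.boxes_of(im,t))
        except Exception as e: print(t,e)
E
```

```text
{'clock': 0.0, 'joints': array([-1.06440806e+00,  3.85539709e-01,  6.66400843e-03, -4.85399532e-04,
       -1.19401391e+00, -2.58607068e-01]), 'joint_vel': array([ 0.00056224, -0.00023715, -0.00029995, -0.00036475,  0.00082302,
        0.00015859]), 'joint_efforts': array([ 8.12273265e-05, -3.92286301e+01,  1.88402349e+01,  4.18598950e+00,
       -4.44945035e-03,  6.56559990e-06]), 'position': array([ 153.16551987, -605.35231857,  230.24871917]), 'ee_rot': array([-1.23484996e-01,  9.92345862e-01,  1.05520220e-03, -1.81367273e-04]), 'contact_force': array([-0.44945445,  0.21739687, -1.27682521]), 'wrist_torque': array([-0.03635589,  0.04892502, -0.05358536]), 'gripper_width': 85.20363153869627}
top {'fx': 407.7406737210499, 'fy': 407.7406737210499, 'cx': 258.4069359720187, 'cy': 190.49285659996713, 'origin': array([ 241.61430119,    3.22495817, 1292.27215032]), 'orientation': array([-0.08106875,  0.08358908,  0.70451122, -0.70007476]), 'shot': 1}
column [{'point': [482.8, 38.6, 99.5], 'p': 0.67}, {'point': [612.5, -5.9, 47.8], 'p': 0.66}, {'point': [494.4, 146.2, 52.6], 'p': 0.62}]
wheel_top [{'point': [368.9, -13.8, 55.6], 'p': 0.74}, {'point': [486.5, 12.6, 44.9], 'p': 0.65}]
spare [{'point': [368.8, -13.3, 58.4], 'p': 0.48}]
paint_pot [{'point': [611.7, -6.8, 48.4], 'p': 0.54}]
scene {'fx': 386.1009870015094, 'fy': 386.1009870015094, 'cx': 246.27029289039663, 'cy': 190.59772971714594, 'origin': array([981.05819153, 517.99071332, 723.35950468]), 'orientation': array([0.13861188, 0.37337234, 0.85628373, 0.32887385]), 'shot': 2}
column [{'point': [494.9, 48.0, 88.2], 'p': 0.81}, {'point': [394.3, 87.5, 39.4], 'p': 0.72}, {'point': [494.9, -75.4, 39.6], 'p': 0.71}, {'point': [507.4, 152.9, 48.0], 'p': 0.59}]
wheel_top [{'point': [508.8, 29.8, 40.8], 'p': 0.76}]
spare [{'point': [375.6, -5.9, 39.3], 'p': 0.53}]
paint_pot [{'point': [622.8, 5.2, 40.8], 'p': 0.79}]
```

View pics/top0.png

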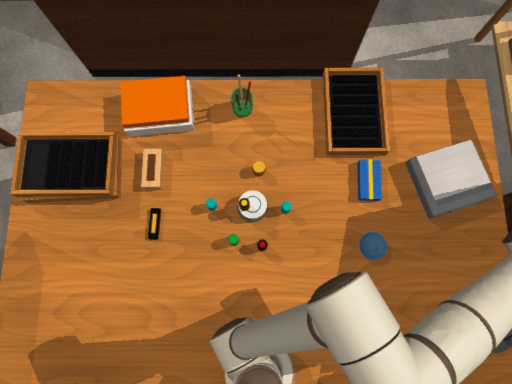

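View pics/scene0.png

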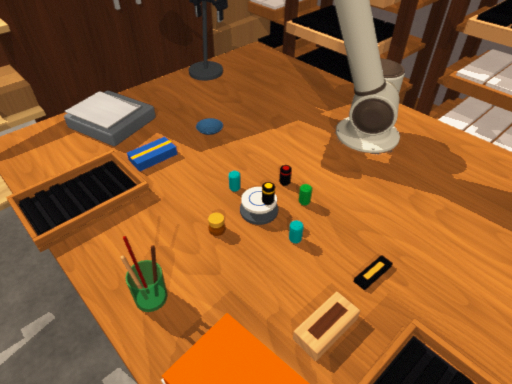

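```bash
cat >> h.py <<'E'
def plane(im,u,v,z):
    # pixel ray ∩ world plane z
    M=R.from_quat(im["orientation"]).as_matrix()
    u=np.asarray(u,float);v=np.asarray(v,float)
    d=np.stack([(u-im["cx"])/im["fx"],-(v-im["cy"])/im["fy"],-np.ones_like(u)],-1)@M.T
    o=np.array(im["origin"]); return o+d*((z-o[2])/d[...,2])[...,None]
def circ(x,y):
    A=np.c_[2*x,2*y,np.ones_like(x)]; s=np.linalg.lstsq(A,x*x+y*y,rcond=None)[0]
    return s[0],s[1],np.sqrt(s[2]+s[0]**2+s[1]**2)
def crop(im,c,h,name,s=10):
    p=im["pixels"][c[1]-h:c[1]+h,c[0]-h:c[0]+h]; cv2.imwrite("pics/"+name,cv2.resize(p,None,fx=s,fy=s,interpolation=cv2.INTER_NEAREST))
E
python3 - <<'E'
from h import *
im=eyes.get_image("top"); crop(im,(252,206),28,"topc.png",10)
W=cloud(im); b=W[180:235,225:280]
m=(abs(b[...,2]-45)<5); p=b[m]; print(len(p),np.nanmean(p,0),p.min(0),p.max(0),(p.min(0)+p.max(0))/2)
m=(b[...,2]>80); p=b[m]; print(len(p),np.nanmean(p,0),p.min(0),p.max(0))
im=eyes.get_image("scene"); crop(im,(260,203),28,"scc.png",10)
W=cloud(im); b=W[175:235,225:290]
m=(abs(b[...,2]-45)<5); p=b[m]; print(len(p),np.nanmean(p,0),p.min(0),p.max(0),(p.min(0)+p.max(0))/2)
m=(b[...,2]>97); p=b[m]; print(len(p),np.nanmean(p,0),p.min(0),p.max(0))
E
```

```text
485 [494.85869757  11.45736005  44.00495375] [450.95836103 -25.7377066   40.0318352 ] [540.42073801  61.92404576  49.87849162] [495.68954952  18.09316958  44.95516341]
95 [487.15372073  41.66661922  98.18072001] [472.49459989  26.36061354  81.60610084] [503.55035046  56.39950177 104.10731083]
575 [505.06477402  10.30077345  45.09347397] [372.01009857 -93.59335401  40.05407736] [540.39821142  62.48341751  49.9095021 ] [456.204155   -15.55496825  44.98178973]
93 [491.28895406  41.53656146 100.77071424] [474.03694975  26.99497427  97.22071151] [503.6976453   55.3636254  103.65930849]
```

View pics/topc.png

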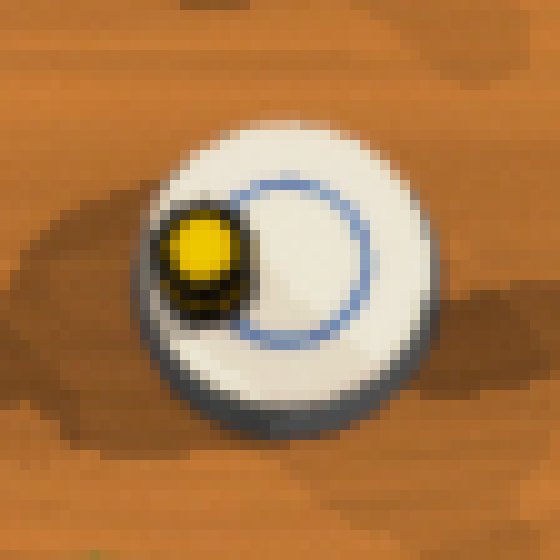

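View pics/scc.png

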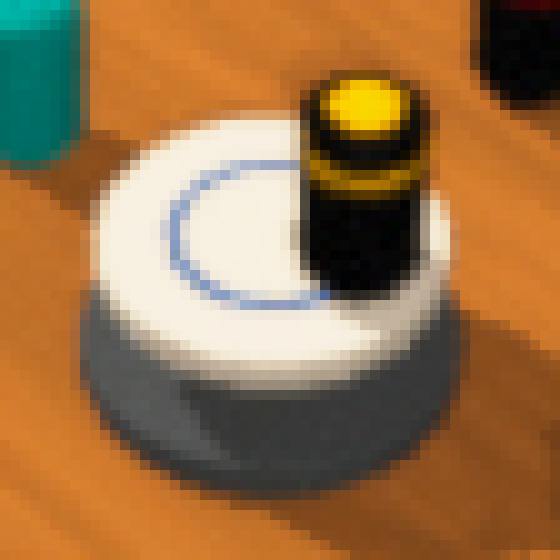

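The column to centre is the one with the yellow band, standing on the wheel at top (244,203) and scene (268,192). Those at top (211,204) and (286,207) are turquoise, the one at (234,240) is green, and the red-banded spare is at (262,245). Next I measure the offset.

```bash
cat >> h.py <<'E'
ROI={"top":(225,280,180,235),"scene":(228,295,165,235)}
def measure(im,n,roi=None,verbose=True):
    u0,u1,v0,v1=roi or ROI[n]; px=im["pixels"][v0:v1,u0:u1].astype(int)
    hsv=cv2.cvtColor(im["pixels"][v0:v1,u0:u1],cv2.COLOR_BGR2HSV).astype(int)
    out={}
    # wheel: blue ring pixels -> z=45 plane; radius fixed ~25.25
    bl=(px[...,0]-px[...,2]>25)&(px[...,0]>90)
    v,u=np.nonzero(bl)
    w=(px[...,0]-px[...,2])[bl]
    P=plane(im,u+u0,v+v0,45.)
    from scipy.optimize import least_squares
    f=lambda c:(np.hypot(P[:,0]-c[0],P[:,1]-c[1])-25.25)*np.sqrt(w/50)
    wh=least_squares(f,P[:,:2].mean(0),loss='soft_l1').x
    # white disc boundary
    white=((px.min(-1)>150)).astype(np.uint8)
    ye=(hsv[...,0]>20)&(hsv[...,0]<32)&(hsv[...,1]>200)&(hsv[...,2]>130)
    nl,lab,stt,cc=cv2.connectedComponentsWithStats(ye.astype(np.uint8))
    # top disc: topmost sizeable component
    c=[i for i in range(1,nl) if stt[i,4]>12]; i=min(c,key=lambda i:stt[i,1])
    v,u=np.nonzero(lab==i)
    Q=plane(im,u+u0,v+v0,101.); col=Q[:,:2].mean(0)
    if verbose: print(n,"ring n",len(P),"res",np.std(f(wh)),"wheel",wh.round(1),"col",col.round(1),"ytop px",len(Q),"ext",np.ptp(Q,0).round(1)[:2],"off",(col-wh).round(1))
    return wh,col
E
python3 - <<'E'
from h import *
for n in("top","scene"):
    im=eyes.get_image(n); measure(im,n)
for n in ("wrist",):
    im=eyes.get_image(n); cv2.imwrite("pics/w0.png",im["pixels"]); print(im["tool_from_camera"],im["fx"])
E
```

```text
top ring n 46 res 0.9399294217144534 wheel [495.9  17.8] col [488.7  42.3] ytop px 30 ext [15.3 14.9] off [-7.2 24.5]
scene ring n 280 res 107.84083665554033 wheel [492.7 -52.6] col [489.2  38.6] ytop px 31 ext [17.  16.7] off [-3.5 91.3]
[[-3.96264921e-04  9.56214367e-01  2.92666921e-01  7.43098356e+01]
 [ 9.99999462e-01  6.59373057e-04 -8.00354485e-04  3.55900643e-02]
 [-9.58287140e-04  2.92666446e-01 -9.56214115e-01 -1.42758227e+02]
 [ 0.00000000e+00  0.00000000e+00  0.00000000e+00  1.00000000e+00]] 291.21195262443683
```

View pics/w0.png

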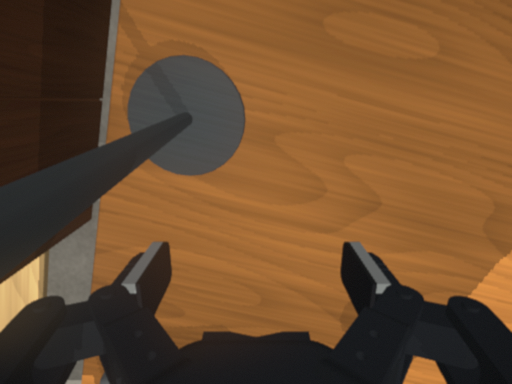

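```bash
cat >> h.py <<'E'
def sim(p,q,rows):
    p=np.array(p,float);r=R.from_quat(q)
    for w in rows:
        p=p+r.apply(np.array(w[:3])*10); r=r*R.from_rotvec(w[3:])
    return p,r
E
python3 - <<'E'
from h import *
from scipy.optimize import fsolve
s=telemetry.read_state()
wh=np.array([495.9,17.8]);c=np.array([488.7,42.3]);d=(wh-c)/np.linalg.norm(wh-c)
tgt=c-d*36; print("tgt",tgt,"yaw",np.degrees(np.arctan2(d[1],d[0])))
x=R.from_quat(s["ee_rot"]).as_matrix()[:,0]; dy=np.arctan2(d[1],d[0])-np.arctan2(x[1],x[0]); print(np.degrees(dy))
n=16
f=lambda a:(sim(s["position"],s["ee_rot"],[[a[0],a[1],0,0,0,-dy/n]]*n)[0]-np.r_[tgt,0])[:2]
a=fsolve(f,[1,1]);print(a,-dy/n)
for k in (4,8,12,16): print(sim(s["position"],s["ee_rot"],[[a[0],a[1],0,0,0,-dy/n]]*k)[0])
E
```

```text
tgt [478.54964511  76.83940207] yaw -73.62312171648023
92.17867689348627
[-5.23457401  0.65384204] -0.1005513382452096
[ 334.96336676 -501.16498716  231.34308514]
[ 461.13825105 -333.69809133  231.34333262]
[ 511.68968163 -130.20407303  231.34092012]
[478.54964511  76.83940207 231.33623268]
```

Call:
move_arm(
  deltas="-5.23 0.65 0 0 0 -0.1006; -5.23 0.65 0 0 0 -0.1006; -5.23 0.65 0 0 0 -0.1006; -5.23 0.65 0 0 0 -0.1006; -5.23 0.65 0 0 0 -0.1006; -5.23 0.65 0 0 0 -0.1006; -5.23 0.65 0 0 0 -0.1006; -5.23 0.65 0 0 0 -0.1006",
  grip=2.0,
)

```text
clock: 1.75
position: [462.1, -332.7, 231.3]
ee_rot: [-0.504, 0.864, -0.0, 0.0]
contact_force: [0.7, 0.6, 0.6]
gripper_width: 20.2
```

Call:
move_arm(
  deltas="-5.23 0.65 0 0 0 -0.1006; -5.23 0.65 0 0 0 -0.1006; -5.23 0.65 0 0 0 -0.1006; -5.23 0.65 0 0 0 -0.1006; -5.23 0.65 0 0 0 -0.1006; -5.23 0.65 0 0 0 -0.1006; -5.23 0.65 0 0 0 -0.1006; -5.23 0.65 0 0 0 -0.1006; 0 0 0 0 0 0; 0 0 0 0 0 0",
)

```text
clock: 3.0
position: [478.5, 76.0, 231.5]
ee_rot: [0.801, -0.599, 0.0, -0.0]
contact_force: [0.5, 0.2, 0.2]
gripper_width: 19.9
```

```bash
cat >> h.py <<'E'
def wristim():
    s=telemetry.read_state(); im=eyes.get_image("wrist"); T=np.array(im["tool_from_camera"])
    Rw=R.from_quat(s["ee_rot"]).as_matrix()
    im["orientation"]=R.from_matrix(Rw@T[:3,:3]).as_quat(); im["origin"]=s["position"]+Rw@T[:3,3]
    return im,s
E
python3 - <<'E'
from h import *
im,s=wristim(); cv2.imwrite("pics/w1.png",im["pixels"])
W=cloud(im); z=W[...,2]
T=(W-s["position"])@R.from_quat(s["ee_rot"]).as_matrix()
m=(T[...,2]>-40)&(T[...,2]<40)&(abs(T[...,1])<40); p=T[m]; print("tips in tool",len(p),p.min(0),p.max(0))
m=(abs(z-45)<4);p=W[m];print("wheel",len(p),p.min(0),p.max(0))
m=(z>97)&(z<110);p=W[m];print("col",len(p),p.min(0),p.max(0),p.mean(0))
im=eyes.get_image("top");cv2.imwrite("pics/t1.png",im["pixels"])
im=eyes.get_image("scene");cv2.imwrite("pics/s1.png",im["pixels"])
E
```

```text
tips in tool 2660 [-11.15841433 -24.12930435 -39.97642952] [12.4016173  23.20413572  0.66867249]
wheel 6623 [370.31298181 -90.89143113  41.00353319] [762.7788258  431.78454036  48.99404086]
col 872 [474.18776933  25.67040833  97.2181358 ] [505.13575591  56.72916424 103.27869318] [489.82702841  40.68559272 100.81507485]
```

View pics/w1.png

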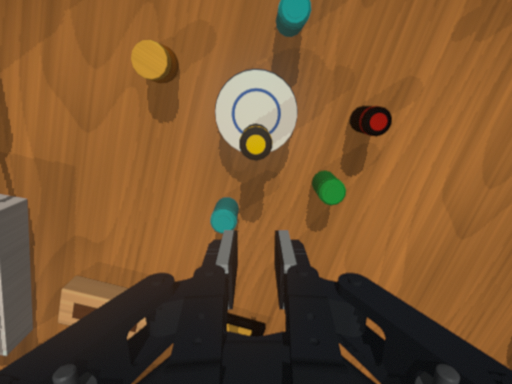

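View pics/s1.png

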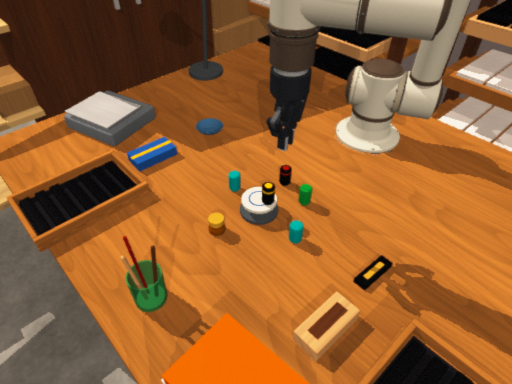

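```bash
cat >> h.py <<'E'
def wmeas(im,s,verbose=True):
    """wheel centre via ring, column top via height cloud & yellow; returned in tool xy"""
    W=cloud(im); z=W[...,2]; Rw=R.from_quat(s["ee_rot"]).as_matrix()
    px=im["pixels"].astype(int); hsv=cv2.cvtColor(im["pixels"],cv2.COLOR_BGR2HSV).astype(int)
    near=np.hypot(W[...,0]-495,W[...,1]-17)<60
    bl=near&(hsv[...,0]>103)&(hsv[...,0]<125)&(hsv[...,1]>90)&(hsv[...,2]>70)&(abs(z-45)<6)
    v,u=np.nonzero(bl); P=plane(im,u,v,45.)
    from scipy.optimize import least_squares
    f=lambda c:(np.hypot(P[:,0]-c[0],P[:,1]-c[1])-25.25)
    wh=least_squares(f,[495,17],loss='soft_l1').x
    ye=near&(hsv[...,0]>18)&(hsv[...,0]<34)&(hsv[...,1]>170)&(hsv[...,2]>110)&(z>97)
    v,u=np.nonzero(ye); Q=plane(im,u,v,101.); cy=(Q.min(0)+Q.max(0))[:2]/2; cm=Q[:,:2].mean(0)
    tl=lambda p:(Rw.T@(np.r_[p,s["position"][2]]-s["position"]))[:2]
    if verbose:
        print("ring",len(P),np.std(f(wh)).round(2),"wheel",wh.round(1),"col",cm.round(1),cy.round(1),"ext",np.ptp(Q,0)[:2].round(1),"off",(cm-wh).round(1))
        print("tool: wheel",tl(wh).round(1),"col",tl(cm).round(1))
    return wh,cm
E
python3 - <<'E'
from h import *
im,s=wristim(); wmeas(im,s)
W=cloud(im);T=(W-s["position"])@R.from_quat(s["ee_rot"]).as_matrix()
b=W[200:232,208:240]; hsv=cv2.cvtColor(im["pixels"],cv2.COLOR_BGR2HSV)
m=(hsv[...,0]>80)&(hsv[...,0]<98)&(hsv[...,1]>150); m[:150]=0
t=T[m&(W[...,2]>45)&(W[...,2]<70)]; print("teal tool",t.min(0),t.max(0)); 
E
```

```text
ring 196 0.52 wheel [496.1  17.1] col [488.   46.8] [466.6 143.6] ext [ 63.5 222.6] off [-8.1 29.7]
tool: wheel [60.5 -0.6] col [29.7 -1.1]
teal tool [-76.28142363 -52.13163743 172.59195355] [-46.73278952 -24.88887615 184.70801197]
```

```bash
sed -i 's/ye=near&/ye=near\&(z<106)\&/; s/cm=Q\[:,:2\].mean(0)/cm=np.median(Q[:,:2],0)/' h.py
python3 - <<'E'
from h import *
im,s=wristim(); wmeas(im,s)
im=eyes.get_image("top"); 
E
```

```text
ring 194 0.52 wheel [496.1  17.1] col [489.2  41.5] [489.2  41.6] ext [18.4 18.6] off [-6.9 24.4]
tool: wheel [60.5 -0.6] col [35.1 -0.8]
```

Call:
move_arm(
  deltas="0 -0.07 3 0 0 0; 0 0 3 0 0 0; 0 0 3 0 0 0; 0 0 2 0 0 0; 0 0 2 0 0 0; 0 0 2 0 0 0; 0 0 1 0 0 0; 0 0 0 0 0 0; 0 0 0 0 0 0",
)

```text
clock: 4.42
position: [479.7, 76.3, 72.0]
ee_rot: [0.801, -0.599, 0.0, -0.001]
contact_force: [0.2, -0.7, 0.5]
gripper_width: 20.1
```

```bash
python3 - <<'E'
from h import *
im,s=wristim(); print(s["position"],s["contact_force"]); wmeas(im,s);cv2.imwrite("pics/w2.png",im["pixels"])
E
```

```text
[479.71740218  76.34603335  72.011952  ] [ 0.21838805 -0.68099829  0.54615423]
ring 1048 0.74 wheel [496.2  16.9] col [489.4  41.3] [492.4  41.5] ext [24.4 18.5] off [-6.8 24.4]
tool: wheel [61.6  1. ] col [36.4  0.6]
```

View pics/w2.png

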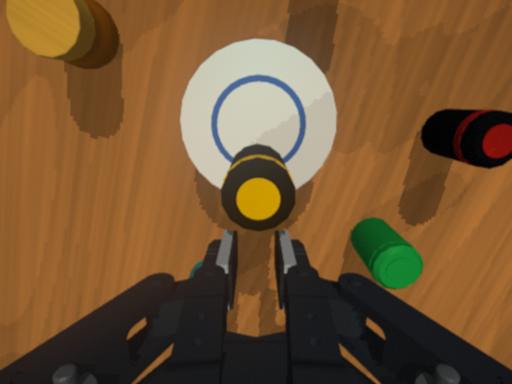

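Call:
move_arm(
  deltas="0 0.04 1 0 0 0; 0 0 0.75 0 0 0; 0.4 0 0 0 0 0; 0.3 0 0 0 0 0; 0.2 0 0 0 0 0; 0 0 0 0 0 0; 0 0 0 0 0 0",
)

```text
clock: 5.35
position: [481.3, 67.5, 53.9]
ee_rot: [0.801, -0.599, 0.0, -0.0]
contact_force: [-0.3, 0.5, -1.3]
gripper_width: 20.2
```

```bash
python3 - <<'E'
from h import *
im,s=wristim(); print(s["position"],s["contact_force"]); wmeas(im,s);cv2.imwrite("pics/w3.png",im["pixels"])
im=eyes.get_image("scene"); crop(im,(260,195),40,"s3.png",8)
E
```

```text
[481.28451734  67.47794158  53.93228286] [-0.2827164   0.45947896 -1.26640426]
ring 1277 0.76 wheel [496.1  16.9] col [489.4  41.3] [492.3  41.5] ext [24.2 18.5] off [-6.8 24.4]
tool: wheel [52.7  0. ] col [27.4 -0.4]
```

View pics/w3.png

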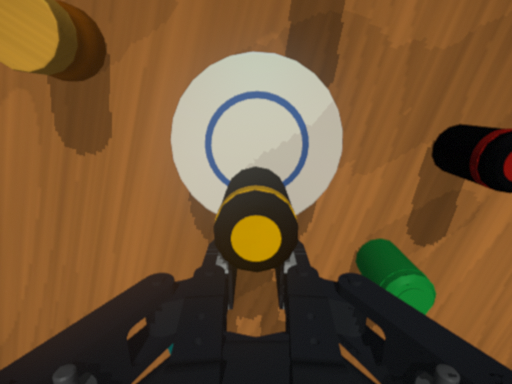

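View pics/s3.png

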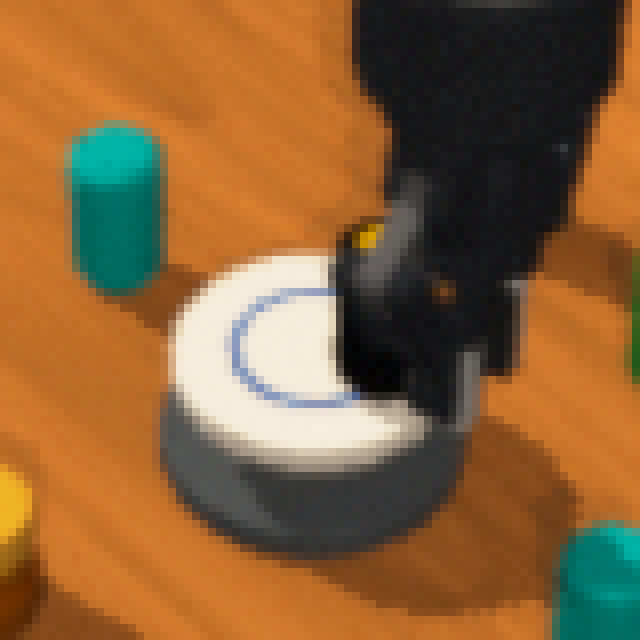

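Call:
move_arm(
  deltas="0.15 0 0 0 0 0; 0.15 0 0 0 0 0; 0.15 0 0 0 0 0; 0.15 0 0 0 0 0; 0.15 0 0 0 0 0; 0.15 0 0 0 0 0; 0.15 0 0 0 0 0; 0.1 0 0 0 0 0; 0.05 0 0 0 0 0; 0 0 0 0 0 0",
)

```text
clock: 6.7
position: [484.6, 55.9, 53.8]
ee_rot: [0.801, -0.599, 0.0, 0.0]
contact_force: [-1.2, 0.3, 0.1]
gripper_width: 20.0
```

```bash
python3 - <<'E'
from h import *
im,s=wristim(); print(s["position"],s["contact_force"]); wmeas(im,s);cv2.imwrite("pics/w4.png",im["pixels"])
im=eyes.get_image("scene"); crop(im,(260,195),40,"s4.png",8)
E
```

```text
[484.63211293  55.93473932  53.81063858] [-1.16255496  0.34449739  0.08858038]
ring 1136 0.76 wheel [496.2  17. ] col [491.4  33.9] [491.3  34.1] ext [18.2 18.6] off [-4.8 16.9]
tool: wheel [40.6 -0. ] col [23.1 -0.2]
```

View pics/w4.png

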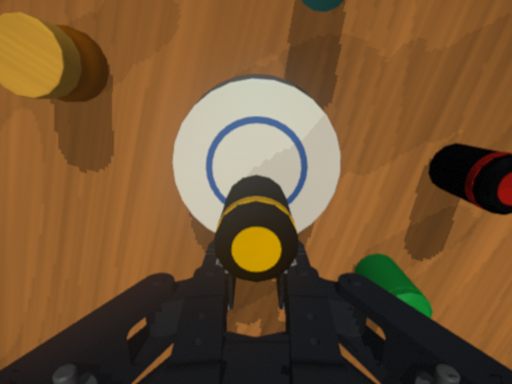

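View pics/s4.png

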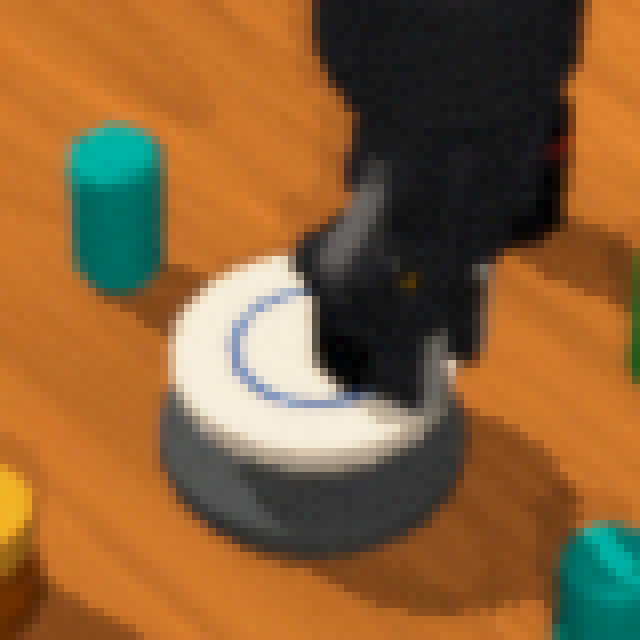

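Sliding upright, with contact at tool x = 23.1 and 17.5 mm still to go.

Call:
move_arm(
  deltas="0.1 0 0 0 0 0; 0.15 0 0 0 0 0; 0.15 0 0 0 0 0; 0.15 0 0 0 0 0; 0.15 0 0 0 0 0; 0.15 0 0 0 0 0; 0.15 0 0 0 0 0; 0.15 0 0 0 0 0; 0.15 0 0 0 0 0; 0.15 0 0 0 0 0; 0.1 0 0 0 0 0; 0.05 0 0 0 0 0",
)

```text
clock: 8.3
position: [489.2, 40.6, 53.8]
ee_rot: [0.801, -0.599, -0.0, -0.0]
contact_force: [-0.4, 0.5, -0.2]
gripper_width: 20.1
```

```bash
python3 - <<'E'
from h import *
im,s=wristim(); print(s["position"],s["contact_force"]); wmeas(im,s);cv2.imwrite("pics/w5.png",im["pixels"])
E
```

```text
[489.16997244  40.55513123  53.81180013] [-0.40646107  0.54351362 -0.20767142]
ring 937 0.75 wheel [496.2  17. ] col [495.9  18.5] [499.   18.8] ext [24.6 18.6] off [-0.3  1.5]
tool: wheel [24.6 -0.1] col [23.1 -0.2]
```

View pics/w5.png

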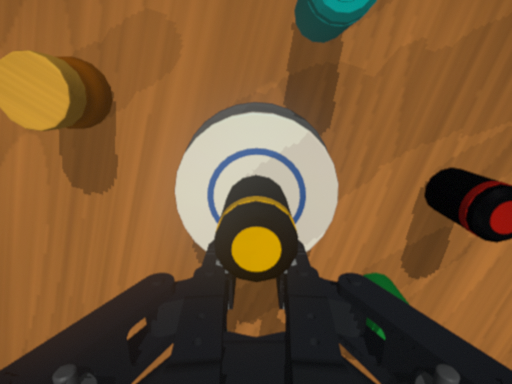

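Call:
move_arm(
  deltas="0.05 0 0 0 0 0; 0.05 0 0 0 0 0; 0.05 0 0 0 0 0; 0 0 0 0 0 0; -0.1 0 0 0 0 0; -0.2 0 0 0 0 0; -0.5 0 0 0 0 0; -1 0 0 0 0 0; -1 0 0 0 0 0; -0.5 0 0 0 0 0; 0 0 0 0 0 0",
)

```text
clock: 9.72
position: [480.1, 71.4, 53.8]
ee_rot: [0.801, -0.598, -0.0, 0.0]
contact_force: [0.7, -0.6, -0.1]
gripper_width: 20.2
```

Call:
move_arm(
  deltas="0 0 -2 0 0 0; 0 0 -3 0 0 0; 0 0 -4 0 0 0; 0 0 -4 0 0 0; 0 0 -3 0 0 0; 0 0 0 0 0 0; 0 0 0 0 0 0",
)

```text
clock: 10.6
position: [479.5, 70.5, 213.0]
ee_rot: [0.801, -0.599, -0.001, 0.001]
contact_force: [0.3, 0.5, -0.9]
gripper_width: 20.3
```

```bash
python3 - <<'E'
from h import *
im,s=wristim(); print(s["clock"],s["position"]); wmeas(im,s);cv2.imwrite("pics/w6.png",im["pixels"])
im=eyes.get_image("top"); measure(im,"top"); crop(im,(252,206),28,"t6.png",10)
im=eyes.get_image("scene"); cv2.imwrite("pics/s6.png",im["pixels"]);crop(im,(260,195),35,"s6c.png",8)
E
```

```text
10.6 [479.51542501  70.54901186 212.98708262]
ring 259 0.51 wheel [496.  17.] col [496.1  17.1] [496.1  17.4] ext [18.  18.1] off [0.1 0.2]
tool: wheel [56.1 -0.7] col [55.9 -0.8]
top ring n 47 res 0.954982356110678 wheel [495.9  17.8] col [495.9  17.7] ytop px 31 ext [18.3 17.9] off [ 0.1 -0.1]
```

View pics/w6.png

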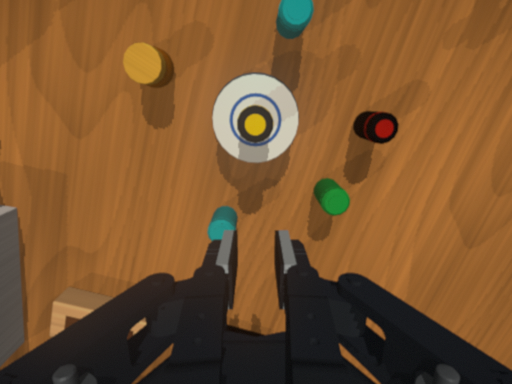

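View pics/s6c.png

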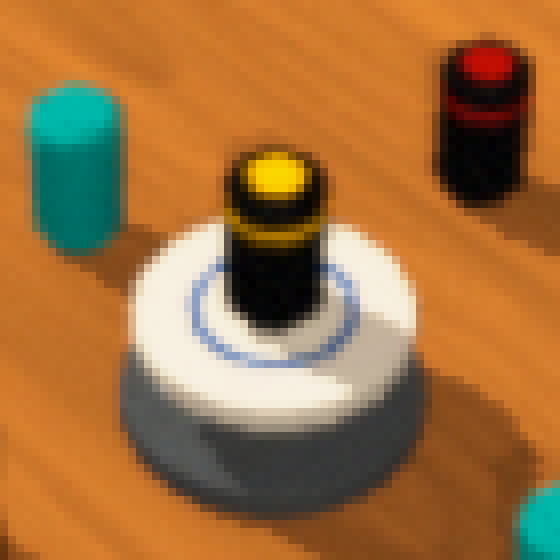

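Both views show the column upright and centred in the ring, with the fingers well clear, so I'm handing the job in.

```bash
python3 -c "
from bench import arm; print(arm.job_done())"
```

```text
the job is handed in; nothing more can be done
None
```

The column now stands upright in the middle of the wheel, and I handed the job in at about 10.7 s. I set the fingers 20 mm apart with the tips about 9 mm above the wheel. From behind, I slid the column about 25 mm toward the centre at about 12 mm/s, then backed off and raised the arm clear.

- **Centring:** the wrist camera puts the column's axis 0.2 mm from the wheel's centre and the top camera 0.1 mm. Calibration is good to about 2 mm, and the limit is 7 mm.
- **Upright and untouched:** the scene camera shows the column standing straight inside the ring, and the fingers are well clear of it at about 213 mm.
- **Bystanders:** the spare and paint pot showed no visible movement in the pictures. I did not measure any bystander's position again, but the arm touched nothing else.
- **Failed check:** one early centring fit from the scene camera failed because it took in a turquoise look-alike. I dropped it; the other readings agreed with each other.

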